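# Turn a test plate face down on the reader

## Robot

A 7-joint arm with a two-finger parallel gripper is mounted at the origin on the work surface. World frame = base frame: x ahead of the robot, y to its left, z up, the work surface at z = 0. Lengths are in m, angles in rad, forces in N, time in s.
With the tool pointing down it reaches from about 0.4 to 0.875 m from the base axis. Payload 19.3 kg.
Tool frame: the origin (TCP) lies between the finger pads; the fingertips stand ahead of it and the grasp point (between the pads) lies 8 mm behind it (bot.tip_extent is the x of the fingertips in the tool frame, in m); x points along the fingers, y is the direction in which the jaws open and shut, and the axes are right-handed (so a half turn about x gives the same grasp; the last joint's range is limited). The gripper opens to 85 mm and grips with 20 to 120 N. Pads are 22 mm wide; open, the fingers measure 114 mm over their backs; the gripper's body (76 mm by 85 mm) begins 54 mm behind the grasp point. The pads swing forward as they close: fully open they stand 13 mm farther back than shut.
Start: joints at [1.189, 0.521, -0.036, 1.599, 0.021, 1.021, -0.113], TCP at [0.192, -0.595, 0.242] pointing down, gripper open.
Joint ranges: [-2.91, 2.91], [-0.3, 2.13], [-1.5, 1.42], [0.17, 2.43], [-1.26, 4.41], [0.16, 1.93], [-2.52, 2.52]. Speed limits (rad/s): [1.89, 1.89, 2.39, 2.39, 3.01, 3.01, 3.01].

## Interface

Orientations are given as [roll, pitch, yaw] about the fixed x, y, z axes, in that order (R = Rz(yaw) Ry(pitch) Rx(roll)).
In Python, from workcell import observe, grab_frame, camera_info, bot, nets gives the robot as it stands.
- The arm moves only by the tool jog_arm, never from a script. Its argument "commands" is a list of rows, each a list of 6 numbers: the shift along the tool's x, y, z in mm, then the turn, a rotation vector about the tool's x, y, z in rad. A call has 1 to 20 rows; each row shifts and turns the pose as measured when the row begins, along the tool's axes as they then stand; what a row does not reach is not made up. A row lasts 1/10 s, in which the tool goes at most 50 mm and 8.59 degrees, less where a joint would pass 70% of its speed; a pose out of reach is approached as far as the arm can. A call is refused whole if a number of a shift passes 50 or a number of a turn 0.15, either way. A call with a gripper value outside its range is refused whole. "gripper" is the closure in counts, from 0 (fully open) to 255 (shut), set as the call begins (left out, the last holds). The fingers move at their own pace and stop on an object; "newtons" is the grip in N (left out, the last holds). Time passes only in rows, so rows that do not move let the fingers close. It gives the time, the measured TCP pose, the force and the opening at its end, in the units of the state.
- observe(): the state, without advancing time (a new reading comes with each control period).
- grab_frame(name): name is "side" or "top" or "wrist"; returns the picture (420x560x3 uint8, red, green, blue); there is no depth.
- camera_info(name): a dict with "fov_y" (degrees; the focal length in pixels is half the picture's height over the tangent of half this angle, whatever the lens; pixels are square), "cx", "cy" (the principal point, pixels), "R" (3x3) and "t" (3): a world point X has camera coordinates R X + t; the wrist camera has in their place "tool_from_camera" (4x4, takes a point from camera to tool coordinates, whose origin is the TCP and whose axes are the tool frame's). Camera axes: x right, y down, z forward; pixel columns grow to the right and rows downward; lengths in m; the calibration is good to about 2 mm. A picture is of the moment at which its call begins: read the wrist's pose just before it. camera_info takes no time and is no camera call.
- bot.job_done(): hands the job in, once; it reports no verdict.
Trained networks look in the newest picture that a camera, given by its name, has taken for a name from the list of things; names that differ only in an ending like _2 or _b are one class to them, and where a whole thing is asked for, a point or a joint stands for the part that bears it (a point fixed in the world has none). Each returns a list of dicts, best first, with "p" (0 to 1); they miss things now and then, are a little off and sometimes report something else, mostly with a low value. They report only what shows in the picture. A call takes as long as a camera call. They do not tell look-alikes from the thing itself.
- nets.find_in(camera, name): "rect" ([left, top, right, bottom] in pixels, round what is visible of it).
- nets.silhouettes(camera, name): "mask" (420x560 bool, what is visible of it) and "rect" ([left, top, right, bottom] in pixels, round what is visible of it).
- nets.pinpoint(camera, name): "location" ([column, row] in pixels: a listed point, or the origin of a listed thing).
The state is a dict: "clock": time; "qpos": joint angles; "qd": joint speeds; "joint_efforts": joint torques, N m; "position": TCP position; "tool_rot": TCP orientation; "force": force on the tool from outside, world axes, zero at the start; "moment": the same for the moment, N m; "grip_width": finger opening in m.
Only numpy, scipy, OpenCV 4.12 (cv2) and the standard library are available. Lean on these libraries where they do the work, as an engineer would, in place of code of your own. Each camera call takes 0.05 s, during which the arm holds its last target.

## Task

The test plate lies wells up in front of the card reader. Push it flush against the reader's front, squeeze it lightly there and raise its near lip until it stands on edge against the front, tip it over onto the glass so that it lies wells down, and slide it fully home, flat and square against the housing behind the glass. Never press on the plate with more than 20 N, do not lean on the reader, and leave the small things around it alone.

Things in the scene. Friction and masses are not known exactly. Their poses are not given: they have to be found in the camera images.
- plate: White plastic test plate 110 (x) by 130 (y) by 12 mm, 0.11 to 0.23 kg. Origin at its centre, +z out of the face with five wells. The +x edge is fully rounded (radius 6). Along the -x edge a lip, the top 5 mm, overhangs the body by 14 mm: 7 mm clear below it, too low for a finger. Starts flat, wells up, +x edge within 0.3 rad of facing the reader. Too wide to grasp flat. Press at most 20 N.
- reader: Card reader, rigid, fixed to the desk. Origin at table height in the middle of the foot of its front face, an upright wall 18 mm high and 300 mm wide facing the plate; +x runs square into the reader, +z up. Behind that wall's top lies a level glass deck, 18 mm above the table, 125 mm deep, ending at the housing. Press on it with at most 10 N. Plate squeezed on its front with 7 to 10 N: fingers lift the lip by friction.
- reader_stop (a point): Middle of the foot of the housing's upright face (34 mm high, 300 mm wide) at the back of the deck, at reader x 0.125, z 0.018: the stop for the plate. A plate tipped over the front first lies overhanging the front edge, perhaps slanting with its rounded edge still low (press its high side down to lay it flat); slid home, its centre is 55 mm before this point and 6 mm above it.
- dropper: Bystander: small upright white dropper bottle, 26 mm across, 62 mm high, origin under its centre. Leave alone.
- tape: Bystander: roll of tape lying flat, 84 mm across, 20 mm high, origin under its centre. Leave alone.
- vial: Bystander: small upright clear jar, 22 mm across, 50 mm high, origin under its centre. Leave alone.
Things that resemble listed ones, but are neither listed nor needed, are in the scene too. What is meant by the plate is not brown or yellow, and is the smaller of those in its own colour.

How it is judged:
By the outcome, as a careful person would: the job done as asked, in the order asked, and still so for the second after the job is handed in, with the robot touching nothing.
It also fails if it takes over 72 s, if anything falls off the work surface, if the arm or the gripper's body presses on something with over 40 N, if the wrist force passes 120 N, or if a joint passes its speed limit or range.

## Working session

There is one attempt and no reset: what is moved stays moved. The work goes in short steps, Python scripts to look and compute and a tool call to move; the robot and the scene stay as the last step left them, time stands still between calls to the robot, and variables do not carry over. Pictures are saved under pics/ and viewed, and the job is handed in when it is done.

Besides the shell and the picture viewer there is one more tool, called after ">>>" as name([rows], argument=value, ...), one row to a line, values as JSON. jog_arm: Moves the arm, as the interface text tells. Its arguments: {"type":"object","properties":{"commands":{"type":"array","items":{"type":"array","items":{"type":"number"}}},"gripper":{"type":"number"},"newtons":{"type":"number"}},"required":["commands"]}

```bash
ls; mkdir -p pics
python3 - <<'E'
from workcell import observe, grab_frame, camera_info, bot, nets
import cv2,json
s=observe()
print({k:(v if not hasattr(v,'tolist') else v.tolist()) for k,v in s.items()})
print(bot.tip_extent)
for c in ['side','top','wrist']:
    im=grab_frame(c); cv2.imwrite(f'pics/a_{c}.png',im[:,:,::-1])
    print(c,camera_info(c))
E
```

```text
pics
{'clock': 0.0, 'qpos': [1.1888228923056205, 0.5219901897299514, -0.03631518516632813, 1.599988236362491, 0.02116032864936942, 1.021124301208161, -0.11279247961737753], 'qd': [-0.0009908677474674886, 0.001484250545487588, 0.0018158455947492414, 0.0003277657820511498, 0.002015875786736529, 0.0016287537857791554, 0.0010147548596167524], 'joint_efforts': [-0.0004349261234892765, -92.7112340927124, 1.9801034778356552, -36.99320912361145, 0.017999022966250777, 0.008388241985812783, -4.562004960462218e-05], 'position': [0.19158630375511576, -0.5945706920142307, 0.24174778408908043], 'tool_rot': [-1.5232591102752147, 1.5696695342416547, 1.930072831981485], 'force': [-0.39953543459073504, 0.16783281932385719, -1.3130304161001471], 'moment': [0.04102634655043482, 0.021322382064387083, 0.010490770477317536], 'grip_width': 0.08506847235786852}
0.011
side {'fov_y': 52.452442052271486, 'cx': 279.0973381057416, 'cy': 211.52835050494176, 'R': array([[-0.80180311, -0.59758441,  0.00215506],
       [-0.32485882,  0.43284366, -0.84090018],
       [ 0.50157603, -0.67493647, -0.54118596]]), 't': array([0.4752016 , 0.18368034, 0.54909184])}
top {'fov_y': 42.57702041310632, 'cx': 273.9695012056403, 'cy': 205.00168353677742, 'R': array([[ 0.01407065, -0.99989095,  0.00448395],
       [-0.98488614, -0.01463344, -0.17258373],
       [ 0.17263053, -0.00198782, -0.98498464]]), 't': array([0.05612585, 0.57706287, 0.9780954 ])}
wrist {'fov_y': 69.15868239341187, 'cx': 277.6232455232335, 'cy': 205.9253839639858, 'tool_from_camera': array([[-8.14506371e-05, -2.67877632e-01,  9.63452940e-01,
        -1.31076179e-01],
       [ 9.99999400e-01, -1.07442114e-03, -2.14190849e-04,
        -8.61587301e-04],
       [ 1.09253114e-03,  9.63452344e-01,  2.67877559e-01,
        -6.80416499e-02],
       [ 0.00000000e+00,  0.00000000e+00,  0.00000000e+00,
         1.00000000e+00]])}
```

View pics/a_top.png

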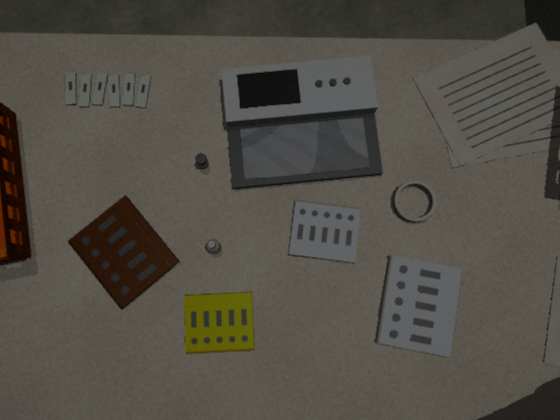

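View pics/a_side.png

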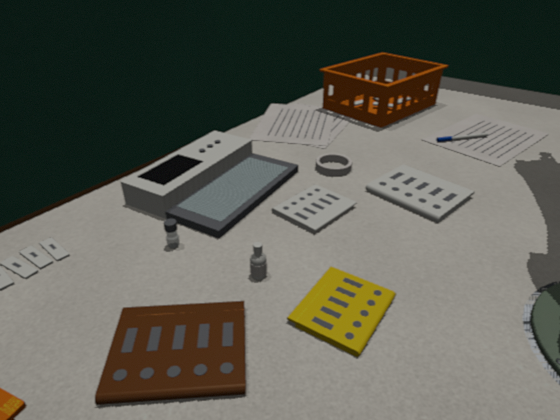

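View pics/a_wrist.png

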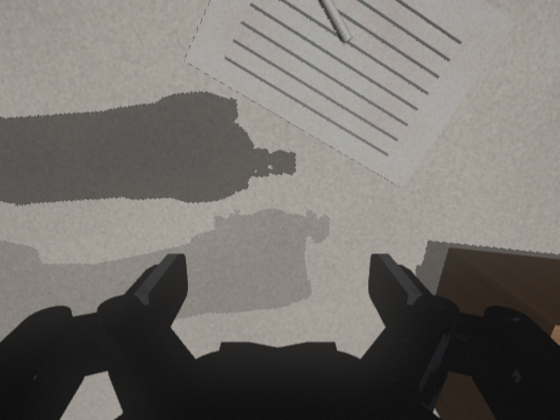

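```bash
cat > h.py <<'E'
from workcell import observe, grab_frame, camera_info, bot, nets
import cv2,numpy as np
def K(c):
    i=camera_info(c); f=210/np.tan(np.radians(i['fov_y']/2)); return f,i['cx'],i['cy']
def pose(c):
    i=camera_info(c)
    if 'R' in i: return np.array(i['R']),np.array(i['t'])
    from scipy.spatial.transform import Rotation as Ro
    s=observe(); T=np.eye(4); T[:3,:3]=Ro.from_euler('xyz',s['tool_rot']).as_matrix(); T[:3,3]=s['position']
    M=np.linalg.inv(T@np.array(i['tool_from_camera'])); return M[:3,:3],M[:3,3]
def proj(c,X,P=None):
    R,t=P or pose(c); f,cx,cy=K(c); p=np.atleast_2d(X)@R.T+t
    return np.c_[f*p[:,0]/p[:,2]+cx,f*p[:,1]/p[:,2]+cy]
def back(c,uv,z,P=None):
    R,t=P or pose(c); f,cx,cy=K(c); uv=np.atleast_2d(uv)
    d=np.c_[(uv[:,0]-cx)/f,(uv[:,1]-cy)/f,np.ones(len(uv))]@R; o=-R.T@t
    return o+d*((z-o[2])/d[:,2])[:,None]
def save(n,im,crop=None,k=1):
    if crop: im=im[crop[1]:crop[3],crop[0]:crop[2]]
    im=cv2.resize(im,None,fx=k,fy=k,interpolation=cv2.INTER_CUBIC); cv2.imwrite('pics/'+n,im[:,:,::-1])
E
python3 - <<'E'
from h import *
for c in ['top','side']:
    im=grab_frame(c)
    np.save(f'{c}0.npy',im)
    for n in ['plate','reader','reader_stop','dropper','tape','vial']:
        r=nets.pinpoint(c,n)
        print(c,n,[(np.round(x['location']).tolist(),round(x['p'],2)) for x in r[:5]])
    for n in ['plate','reader']:
        for j,x in enumerate(nets.silhouettes(c,n)[:5]):
            print(c,n,j,np.round(x['rect']).tolist(),round(x['p'],2)); np.save(f'm_{c}_{n}_{j}.npy',x['mask'])
im=np.load('top0.npy'); save('b_top.png',im,(210,50,450,280),3)
im=np.load('side0.npy'); save('b_side.png',im,(120,120,370,280),3)
E
```

```text
top plate [([215.0, 321.0], 0.95), ([322.0, 231.0], 0.89), ([421.0, 304.0], 0.84), ([123.0, 250.0], 0.82)]
top reader [([308.0, 184.0], 0.67)]
top reader_stop [([300.0, 119.0], 0.86)]
top dropper [([212.0, 249.0], 0.57)]
top tape [([412.0, 200.0], 0.74)]
top vial [([202.0, 164.0], 0.64)]
top plate 0 [179.0, 290.0, 255.0, 354.0] 0.96
top plate 1 [288.0, 201.0, 358.0, 262.0] 0.77
top plate 2 [68.0, 198.0, 178.0, 310.0] 0.6
top reader 0 [222.0, 55.0, 382.0, 190.0] 0.74
side plate [([177.0, 346.0], 0.8), ([315.0, 206.0], 0.74), ([342.0, 307.0], 0.7), ([420.0, 188.0], 0.6)]
side reader [([263.0, 201.0], 0.73)]
side reader_stop [([213.0, 178.0], 0.64)]
side dropper [([257.0, 278.0], 0.94)]
side tape [([336.0, 166.0], 0.94)]
side vial [([172.0, 243.0], 0.77)]
side plate 0 [288.0, 265.0, 397.0, 356.0] 0.81
side plate 1 [93.0, 298.0, 248.0, 403.0] 0.76
side plate 2 [367.0, 166.0, 475.0, 224.0] 0.69
side plate 3 [271.0, 186.0, 357.0, 232.0] 0.68
side plate 4 [119.0, 130.0, 300.0, 240.0] 0.3
side reader 0 [122.0, 130.0, 299.0, 237.0] 0.61
```

View pics/b_top.png

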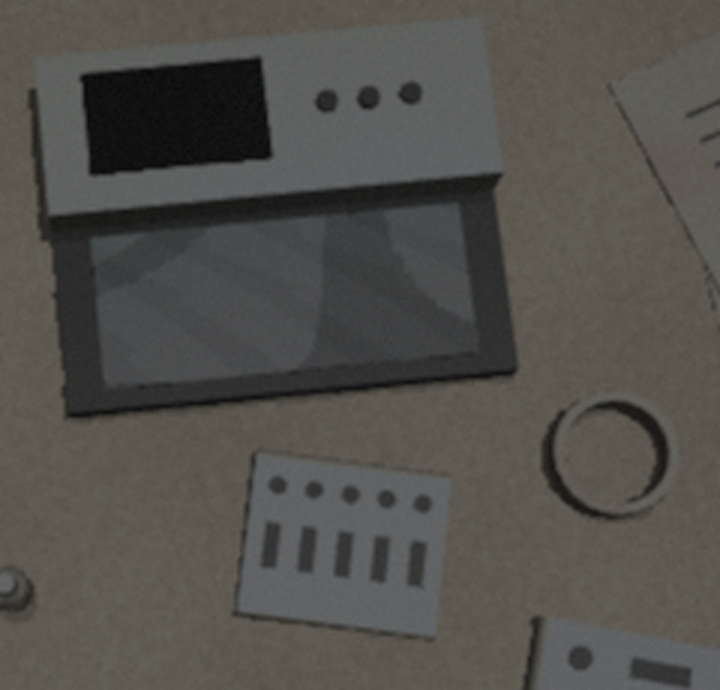

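View pics/b_side.png

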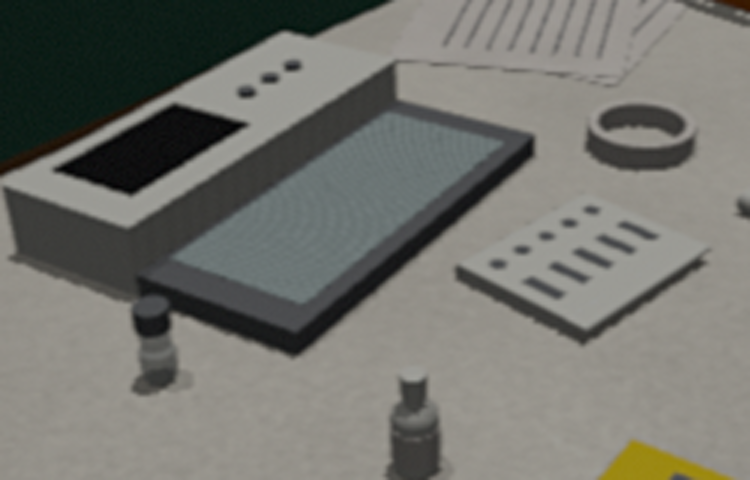

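Run:
```python
from h import *
c=lambda L:np.array(L)/3+np.array([210,50])-1/3
P=back('top',c([(257,453),(450,478),(433,636),(237,614)]),0.012); print(P.round(4))
print([np.linalg.norm(P[i]-P[(i+1)%4]).round(4) for i in range(4)])
ctr=P.mean(0); 
d=(P[0]+P[1]-P[2]-P[3]); print('plate',ctr,np.degrees(np.arctan2(d[1],d[0])), np.degrees(np.arctan2(*(P[0]-P[1])[[0,1]])))
F=back('top',c([(68,412),(517,371)]),0.018); print('front',F, np.linalg.norm(F[0]-F[1]), 'yaw',np.degrees(np.arctan2(-(F[0]-F[1])[0],(F[0]-F[1])[1])))
H=back('top',c([(50,215),(500,176)]),0.052); print('housing top',H,np.linalg.norm(H[0]-H[1]))
# side
c2=lambda L:np.array(L)/3+np.array([120,120])-1/3
print('side front',back('side',c2([(297,333),(533,138)]),0.018))
print('side plate',back('side',c2([(457,267),(585,330),(710,249),(590,198)]),0.012))
print('side housing',back('side',c2([(130,228),(396,63)]),0.052))
for n,cc,uv in [('dropper','top',(212,249)),('tape','top',(412,200)),('vial','top',(202,164)),('dropper','side',(257,278)),('tape','side',(336,166)),('vial','side',(172,243)),('stop','top',(300,119)),('stop','side',(213,178)),('reader','top',(308,184)),('reader','side',(263,201))]:
    print(n,back(cc,uv,0.018 if n=='stop' else 0).round(3))
```

```text
[[ 0.5922  0.0222  0.012 ]
 [ 0.5773 -0.1052  0.012 ]
 [ 0.4733 -0.0928  0.012 ]
 [ 0.4857  0.0344  0.012 ]]
[np.float64(0.1283), np.float64(0.1048), np.float64(0.1278), np.float64(0.1072)]
plate [ 0.53214305 -0.03537837  0.012     ] -6.674802701899099 6.654959282332754
front [[ 0.61674689  0.14729686  0.018     ]
 [ 0.64898774 -0.14969983  0.018     ]] 0.2987415429165244 yaw 6.195555541126783
housing top [[ 0.74063436  0.15999565  0.052     ]
 [ 0.77191984 -0.13420123  0.052     ]] 0.2958556833463719
side front [[ 0.61386143  0.14879128  0.018     ]
 [ 0.64740568 -0.14210322  0.018     ]]
side plate [[ 0.58874473  0.02812078  0.012     ]
 [ 0.48529551  0.03793122  0.012     ]
 [ 0.46955583 -0.08888415  0.012     ]
 [ 0.56919765 -0.09930994  0.012     ]]
side housing [[ 0.7368596   0.16257204  0.052     ]
 [ 0.76799295 -0.12816498  0.052     ]]
dropper [[0.495 0.185 0.   ]]
tape [[ 0.599 -0.213  0.   ]]
vial [[0.667 0.211 0.   ]]
dropper [[0.495 0.189 0.   ]]
tape [[ 0.594 -0.225  0.   ]]
vial [[0.672 0.207 0.   ]]
stop [[0.759 0.014 0.018]]
stop [[0.758 0.014 0.018]]
reader [[ 0.629 -0.004  0.   ]]
reader [[0.633 0.001 0.   ]]
```

```bash
cat >> h.py <<'E'
from scipy.spatial.transform import Rotation as Ro
YAW=0.109; ORG=np.array([0.632,0.0005,0.0])
RR=Ro.from_euler('z',YAW).as_matrix()
def st(pr=True):
    s=observe(); R=Ro.from_euler('xyz',s['tool_rot']).as_matrix(); p=np.array(s['position'])
    pr_=RR.T@(p-ORG)
    if pr:
        print('t',round(s['clock'],2),'p',p.round(4),'reader-p mm',(pr_*1e3).round(1),'Freader',(RR.T@np.array(s['force'])).round(1),'w',round(s['grip_width'],4))
        print('tool axes in reader (rows x,y,z):',(RR.T@R).T.round(3).tolist(),'q',np.round(s['qpos'],2))
    return s,R,p
def need(target_r, Rt=None):
    """target tcp in reader mm; prints tool shift mm and rotvec"""
    s,R,p=st()
    Rt=RR@np.array([[0,0,1],[0,1,0],[-1,0,0]]) if Rt is None else Rt
    X=ORG+RR@(np.array(target_r)/1e3)
    print('shift tool mm',(R.T@(X-p)*1e3).round(1),'rotvec',Ro.from_matrix(R.T@Rt).as_rotvec().round(3))
E
python3 - <<'E'
from h import *
need([-250,-35,100])
E
```

```text
t 1.05 p [ 0.1917 -0.5949  0.2423] reader-p mm [-502.5 -544.   242.3] Freader [0.7 0.1 0. ] w 0.0855
tool axes in reader (rows x,y,z): [[0.0, -0.0, -1.0], [0.201, -0.98, 0.0], [-0.98, -0.201, 0.0]] q [ 1.19  0.52 -0.04  1.6   0.02  1.02 -0.11]
shift tool mm [ 142.3 -447.7 -349.8] rotvec [-2.939  0.    -0.   ]
```

```bash
cat >> h.py <<'E'
def plan(target_r,Rt,n):
    s,R,p=st(); X=ORG+RR@(np.array(target_r)/1e3); rv=Ro.from_matrix(R.T@Rt).as_rotvec()
    rows=[]
    for i in range(n):
        Ri=R@Ro.from_rotvec(rv*i/n).as_matrix()
        rows.append((Ri.T@((X-p)/n)*1e3).round(0).astype(int).tolist()+(rv/n).round(3).tolist())
    print(rows)
RT=RR@np.array([[0,0,1],[0,1,0],[-1,0,0]])
E
python3 - <<'E'
from h import *
plan([-200,-20,60],RT,20)
E
```

```text
t 1.05 p [ 0.1917 -0.5949  0.2423] reader-p mm [-502.5 -544.   242.3] Freader [0.7 0.1 0. ] w 0.0855
tool axes in reader (rows x,y,z): [[0.0, -0.0, -1.0], [0.201, -0.98, 0.0], [-0.98, -0.201, 0.0]] q [ 1.19  0.52 -0.04  1.6   0.02  1.02 -0.11]
[[9, -23, -20, -0.147, 0.0, -0.0], [9, -19, -23, -0.147, 0.0, -0.0], [9, -16, -26, -0.147, 0.0, -0.0], [9, -12, -28, -0.147, 0.0, -0.0], [9, -8, -29, -0.147, 0.0, -0.0], [9, -3, -30, -0.147, 0.0, -0.0], [9, 1, -30, -0.147, 0.0, -0.0], [9, 6, -30, -0.147, 0.0, -0.0], [9, 10, -29, -0.147, 0.0, -0.0], [9, 14, -27, -0.147, 0.0, -0.0], [9, 18, -25, -0.147, 0.0, -0.0], [9, 21, -22, -0.147, 0.0, -0.0], [9, 24, -18, -0.147, 0.0, -0.0], [9, 26, -15, -0.147, 0.0, -0.0], [9, 28, -11, -0.147, 0.0, -0.0], [9, 30, -6, -0.147, 0.0, -0.0], [9, 30, -2, -0.147, 0.0, -0.0], [9, 30, 2, -0.147, 0.0, -0.0], [9, 29, 7, -0.147, 0.0, -0.0], [9, 28, 11, -0.147, 0.0, -0.0]]
```

>>> jog_arm([
  [9,-23,-20,-0.147,0,0],
  [9,-19,-23,-0.147,0,0],
  [9,-16,-26,-0.147,0,0],
  [9,-12,-28,-0.147,0,0],
  [9,-8,-29,-0.147,0,0],
  [9,-3,-30,-0.147,0,0],
  [9,1,-30,-0.147,0,0],
  [9,6,-30,-0.147,0,0],
  [9,10,-29,-0.147,0,0],
  [9,14,-27,-0.147,0,0],
  [9,18,-25,-0.147,0,0],
  [9,21,-22,-0.147,0,0],
  [9,24,-18,-0.147,0,0],
  [9,26,-15,-0.147,0,0],
  [9,28,-11,-0.147,0,0],
  [9,30,-6,-0.147,0,0],
  [9,30,-2,-0.147,0,0],
  [9,30,2,-0.147,0,0],
  [9,29,7,-0.147,0,0],
  [9,28,11,-0.147,0,0],
])

```text
clock: 3.05
position: [0.427, -0.0181, 0.0566]
tool_rot: [-0.964, 1.559, -0.798]
force: [0.6, -1.0, 0.3]
grip_width: 0.0852
```

Run:
```python
from h import *
plan([-200,-20,40],RT,8)
```

```text
t 3.05 p [ 0.427  -0.0181  0.0566] reader-p mm [-205.8    3.8   56.6] Freader [ 0.5 -1.   0.3] w 0.0852
tool axes in reader (rows x,y,z): [[0.007, -0.009, -1.0], [-0.058, 0.998, -0.01], [0.998, 0.058, 0.007]] q [ 0.42  0.63 -0.67  2.22  0.82  0.55  0.85]
[[2, -3, 1, 0.007, 0.001, 0.001], [2, -3, 1, 0.007, 0.001, 0.001], [2, -3, 1, 0.007, 0.001, 0.001], [2, -3, 1, 0.007, 0.001, 0.001], [2, -3, 1, 0.007, 0.001, 0.001], [2, -3, 1, 0.007, 0.001, 0.001], [2, -3, 1, 0.007, 0.001, 0.001], [2, -3, 1, 0.007, 0.001, 0.001]]
```

>>> jog_arm([
  [9,-8,2,0.02,0.003,0.003],
  [9,-8,2,0.02,0.003,0.003],
  [9,-8,2,0.02,0.003,0.003],
  [0,0,0,0,0,0],
])

```text
clock: 3.45
position: [0.4386, -0.0394, 0.0275]
tool_rot: [2.386, 1.568, 2.497]
force: [-1.1, 0.1, 0.7]
grip_width: 0.0857
```

Run:
```python
from h import *
need([-200,-20,14])
save('c_wrist.png',grab_frame('wrist'))
im=grab_frame('side'); save('c_side.png',im,(200,130,480,300),2.8)
```

```text
t 3.45 p [ 0.4386 -0.0394  0.0275] reader-p mm [-196.6  -18.6   27.5] Freader [-1.1  0.2  0.7] w 0.0857
tool axes in reader (rows x,y,z): [[-0.002, 0.002, -1.0], [-0.001, 1.0, 0.002], [1.0, 0.001, -0.002]] q [ 0.43  0.7  -0.61  2.19  0.86  0.51  0.83]
shift tool mm [13.6 -1.4 -3.4] rotvec [ 0.001 -0.002 -0.002]
```

View pics/c_wrist.png

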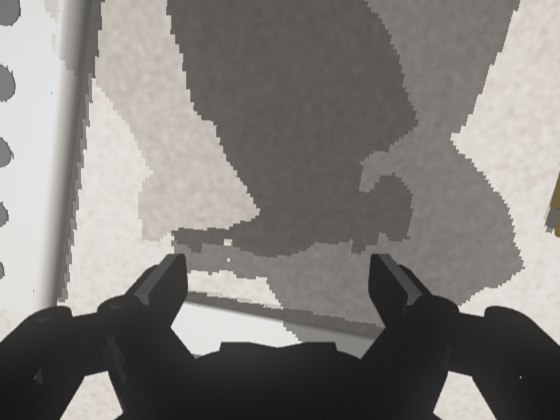

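View pics/c_side.png

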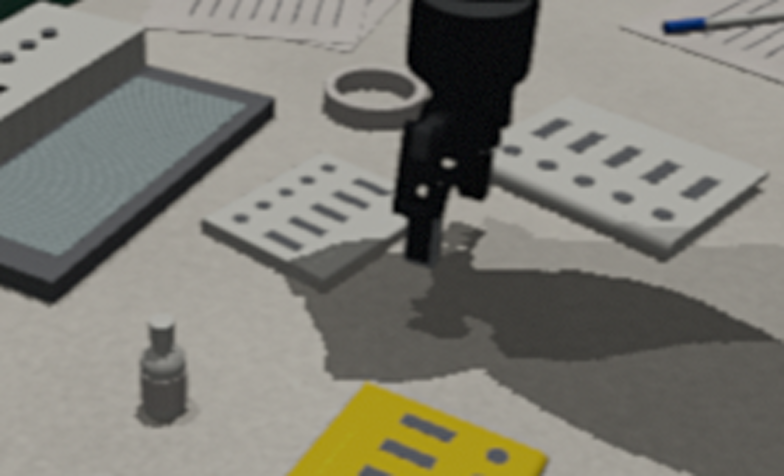

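Run:
```python
from h import *
M=np.linalg.inv(np.array(camera_info('wrist')['tool_from_camera'])); f,cx,cy=K('wrist')
for xt in (-.010,-.005,0,.005,.011):
    for z in (-.011,.011):
        p=M[:3,:3]@[xt,-.0428,z]+M[:3,3]; print(xt,z,(f*p[:2]/p[2]+[cx,cy]).round(0))
print(bot.tip_extent)
```

```text
-0.01 -0.011 [177. 257.]
-0.01 0.011 [181. 302.]
-0.005 -0.011 [180. 252.]
-0.005 0.011 [184. 296.]
0 -0.011 [184. 248.]
0 0.011 [187. 290.]
0.005 -0.011 [187. 244.]
0.005 0.011 [190. 285.]
0.011 -0.011 [190. 239.]
0.011 0.011 [193. 279.]
0.011
```

>>> jog_arm([
  [10,-0.5,0,0.001,0,0],
  [10,-0.5,0,0,0,0],
  [4,0,0,0,0,0],
  [1,0,0,0,0,0],
  [0,0,0,0,0,0],
])

```text
clock: 4.05
position: [0.4384, -0.0396, 0.0019]
tool_rot: [1.62, 1.569, 1.731]
force: [-0.6, -0.4, 0.9]
grip_width: 0.085
```

Run:
```python
from h import *
need([-200,-20,2])
im=grab_frame('side'); save('d_side.png',im,(260,160,460,280),4)
```

```text
t 4.05 p [ 0.4384 -0.0396  0.0019] reader-p mm [-196.8  -18.8    1.9] Freader [-0.6 -0.4  0.9] w 0.085
tool axes in reader (rows x,y,z): [[-0.0, 0.001, -1.0], [-0.002, 1.0, 0.001], [1.0, 0.002, -0.0]] q [ 0.38  0.74 -0.55  2.19  0.93  0.45  0.76]
shift tool mm [-0.1 -1.2 -3.2] rotvec [ 0.002 -0.    -0.001]
```

View pics/d_side.png

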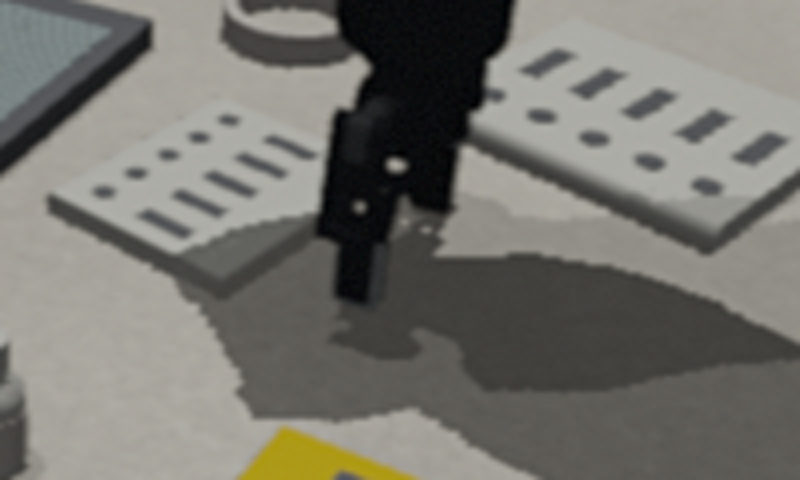

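Run:
```python
from h import *
s,R,p=st(False)
for xt in (.002,-.002,-.006,-.012):
    for y in (.043,.055):
        for z in (-.011,.011): print(xt,y,z,((proj('side',p+R@[xt,y,z])-[260,160])*4).round(0))
```

```text
0.002 0.043 -0.011 [[380. 312.]]
0.002 0.043 0.011 [[334. 297.]]
0.002 0.055 -0.011 [[369. 326.]]
0.002 0.055 0.011 [[323. 311.]]
-0.002 0.043 -0.011 [[381. 305.]]
-0.002 0.043 0.011 [[335. 290.]]
-0.002 0.055 -0.011 [[370. 318.]]
-0.002 0.055 0.011 [[324. 303.]]
-0.006 0.043 -0.011 [[381. 297.]]
-0.006 0.043 0.011 [[335. 283.]]
-0.006 0.055 -0.011 [[371. 311.]]
-0.006 0.055 0.011 [[325. 296.]]
-0.012 0.043 -0.011 [[383. 286.]]
-0.012 0.043 0.011 [[337. 272.]]
-0.012 0.055 -0.011 [[372. 300.]]
-0.012 0.055 0.011 [[326. 285.]]
```

>>> jog_arm([
  [1,-1,0,0,0,0],
  [1,0,2,0,0,0],
  [0,0,5,0,0,0],
  [0,0,5,0,0,0],
  [0,0,5,0,0,0],
  [0,0,5,0,0,0],
  [0,0,5,0,0,0],
  [0,0,5,0,0,0],
  [0,0,5,0,0,0],
  [0,0,5,0,0,0],
])

```text
clock: 5.1
position: [0.4841, -0.0359, 0.0005]
tool_rot: [1.069, 1.569, 1.18]
force: [-0.8, -0.4, 0.1]
grip_width: 0.0854
```

Run:
```python
from h import *
need([-130,-20,0])
im=grab_frame('side'); save('e_side.png',im,(200,130,440,290),3.3)
im=grab_frame('top'); save('e_top.png',im,(220,110,420,280),3.5)
```

```text
t 5.1 p [ 0.4841 -0.0359  0.0005] reader-p mm [-151.   -20.1    0.5] Freader [-0.9 -0.3  0.1] w 0.0854
tool axes in reader (rows x,y,z): [[0.001, 0.001, -1.0], [-0.002, 1.0, 0.001], [1.0, 0.002, 0.001]] q [ 0.39  0.79 -0.59  2.08  0.88  0.54  0.83]
shift tool mm [ 0.6  0.  21. ] rotvec [ 0.002  0.001 -0.001]
```

View pics/e_side.png

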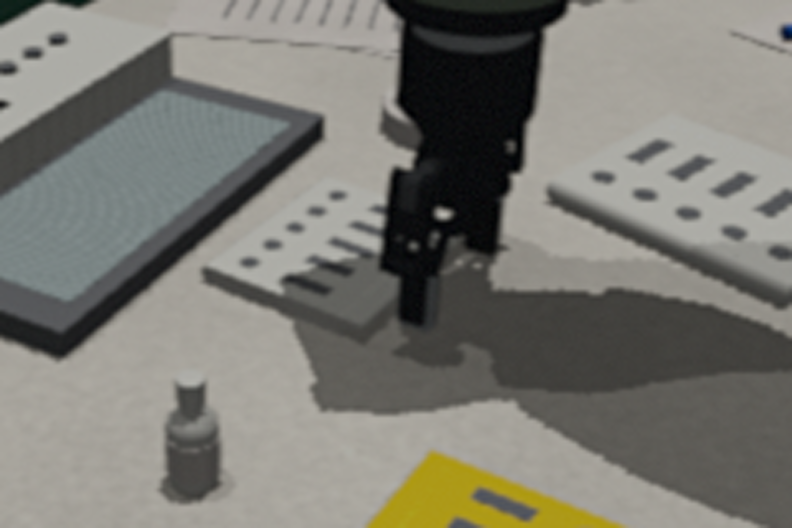

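View pics/e_top.png

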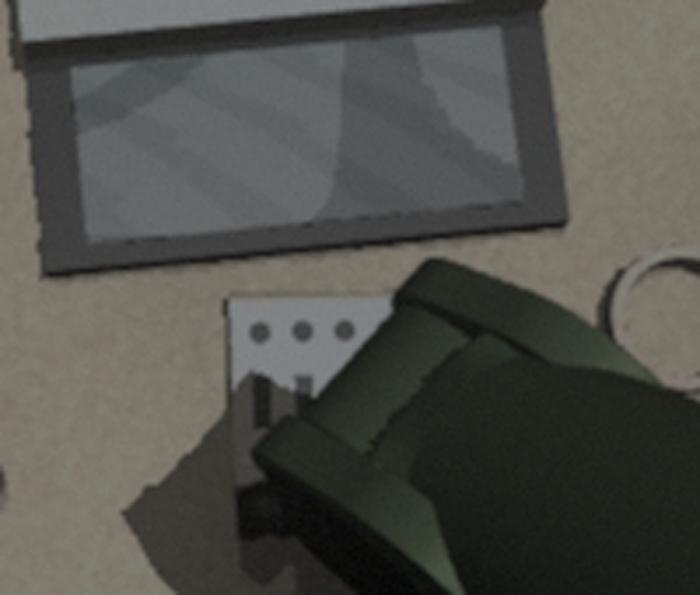

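>>> jog_arm([
  [0,0,4,0,0,0],
  [0,0,4,0,0,0],
  [0,0,4,0,0,0],
  [0,0,4,0,0,0],
  [0,0,4,0,0,0],
  [0,0,3,0,0,0],
])

```text
clock: 5.8
position: [0.5086, -0.033, 0.0005]
tool_rot: [1.135, 1.569, 1.246]
force: [-1.0, 0.4, 0.8]
grip_width: 0.0854
```

Run:
```python
from h import *
need([-121,-20,0])
im=grab_frame('side'); save('f_side.png',im,(200,130,440,290),3.3)
im=grab_frame('top'); save('f_top.png',im,(220,110,420,280),3.5)
```

```text
t 5.8 p [ 5.086e-01 -3.300e-02  5.000e-04] reader-p mm [-126.3  -19.9    0.5] Freader [-0.9  0.5  0.8] w 0.0854
tool axes in reader (rows x,y,z): [[0.001, 0.001, -1.0], [-0.002, 1.0, 0.001], [1.0, 0.002, 0.001]] q [ 0.39  0.81 -0.6   2.02  0.85  0.58  0.87]
shift tool mm [ 0.5 -0.1  5.3] rotvec [ 0.002  0.001 -0.001]
```

View pics/f_top.png

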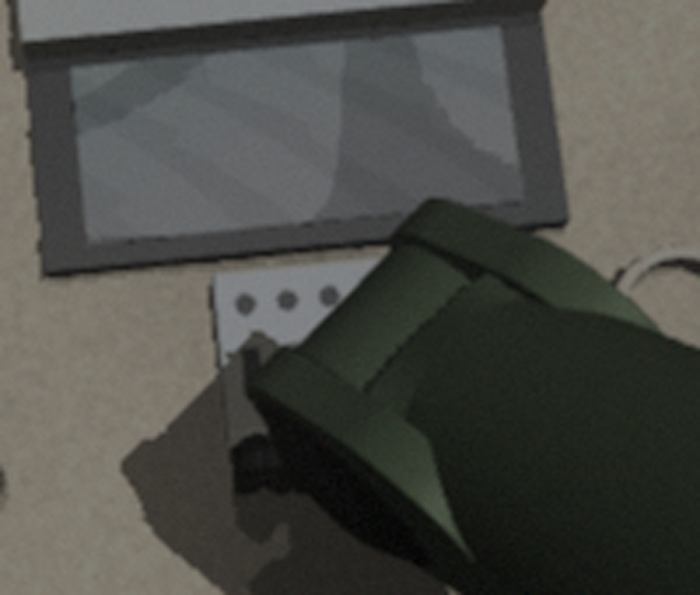

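View pics/f_side.png

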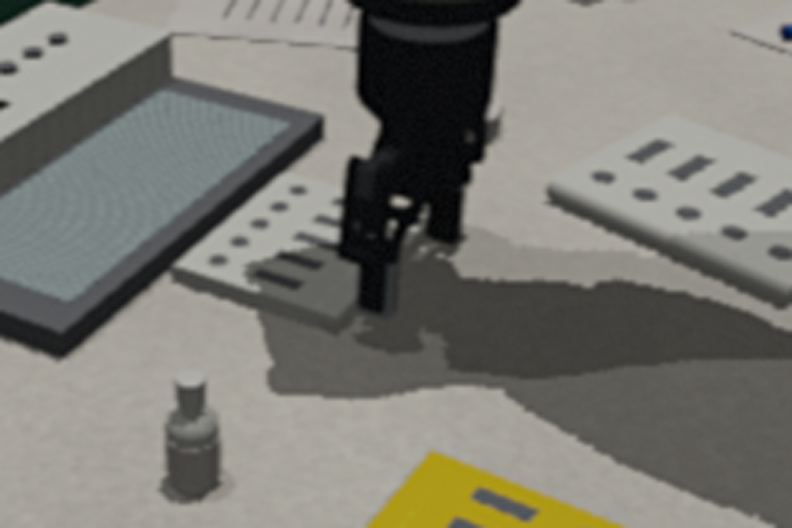

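>>> jog_arm([
  [0,0,2,0,0,0],
  [0,0,1.5,0,0,0],
  [0,0,1,0,0,0],
  [0,0,1,0,0,0],
])

```text
clock: 6.3
position: [0.5141, -0.0324, 0.0005]
tool_rot: [1.322, 1.57, 1.433]
force: [-1.7, -0.4, 0.4]
grip_width: 0.0854
```

Run:
```python
from h import *
st()
```

```text
t 6.3 p [ 5.141e-01 -3.240e-02  5.000e-04] reader-p mm [-120.8  -19.9    0.5] Freader [-1.7 -0.2  0.4] w 0.0854
tool axes in reader (rows x,y,z): [[0.0, 0.001, -1.0], [-0.002, 1.0, 0.001], [1.0, 0.002, 0.0]] q [ 0.39  0.82 -0.61  2.    0.84  0.59  0.88]
```

>>> jog_arm([
  [0,0,0.7,0,0,0],
])

```text
clock: 6.4
position: [0.5148, -0.0323, 0.0005]
tool_rot: [1.324, 1.57, 1.435]
force: [-0.1, -0.2, 1.2]
grip_width: 0.0852
```

>>> jog_arm([
  [0,0,0.7,0,0,0],
])

```text
clock: 6.5
position: [0.5152, -0.0324, 0.0004]
tool_rot: [2.048, 1.57, 2.159]
force: [-5.4, -1.0, 2.1]
grip_width: 0.0858
```

>>> jog_arm([
  [0,0,0.7,0,0,0],
])

```text
clock: 6.6
position: [0.5153, -0.0324, 0.0003]
tool_rot: [2.768, 1.569, 2.879]
force: [-6.1, -0.5, 4.4]
grip_width: 0.0856
```

>>> jog_arm([
  [0,0,0.7,0,0,0],
])

```text
clock: 6.7
position: [0.5152, -0.0325, 0.0002]
tool_rot: [3.007, 1.568, 3.118]
force: [-6.0, -0.3, 3.8]
grip_width: 0.0858
```

>>> jog_arm([
  [-1,0,0.95,0,0,0],
])

```text
clock: 6.8
position: [0.5153, -0.0326, 0.001]
tool_rot: [3.14, 1.566, -3.031]
force: [-5.0, -0.7, -0.6]
grip_width: 0.0854
```

>>> jog_arm([
  [-2,0,0.95,0,0,0],
])

```text
clock: 6.9
position: [0.5154, -0.0326, 0.0026]
tool_rot: [-3.108, 1.564, -2.996]
force: [-5.6, -0.2, -0.8]
grip_width: 0.0853
```

>>> jog_arm([
  [-2,0,0.95,0,0,0],
])

```text
clock: 7.0
position: [0.5155, -0.0326, 0.0044]
tool_rot: [-3.091, 1.562, -2.979]
force: [-5.8, 0.3, -0.3]
grip_width: 0.0854
```

Run:
```python
from h import *
st()
im=grab_frame('side'); save('g_side.png',im,(230,170,380,270),5)
```

```text
t 7.0 p [ 0.5155 -0.0326  0.0044] reader-p mm [-119.5  -20.3    4.4] Freader [-5.8  0.9 -0.3] w 0.0854
tool axes in reader (rows x,y,z): [[-0.008, -0.0, -1.0], [-0.003, 1.0, -0.0], [1.0, 0.003, -0.008]] q [ 0.4   0.82 -0.62  1.99  0.83  0.61  0.9 ]
```

View pics/g_side.png

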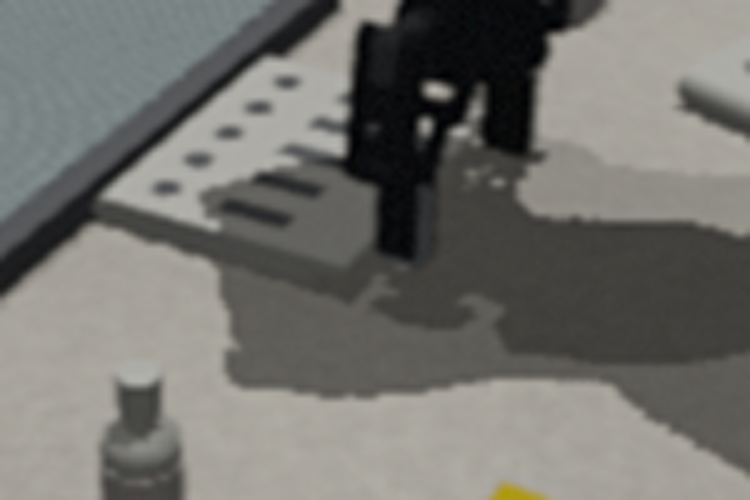

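>>> jog_arm([
  [-2,0,1.3,0,-0.005,0],
])

```text
clock: 7.15
position: [0.5157, -0.0327, 0.0062]
tool_rot: [-3.015, 1.565, -2.903]
force: [-7.7, -0.3, -0.5]
grip_width: 0.0853
```

>>> jog_arm([
  [-2,0,1.3,0,-0.004,0],
])

```text
clock: 7.25
position: [0.5158, -0.0327, 0.0079]
tool_rot: [-2.891, 1.567, -2.778]
force: [-6.3, 0.2, -1.3]
grip_width: 0.0855
```

>>> jog_arm([
  [-2,0,1.4,0,-0.003,0],
])

```text
clock: 7.35
position: [0.516, -0.0327, 0.0096]
tool_rot: [-2.763, 1.568, -2.65]
force: [-8.3, 0.1, 0.7]
grip_width: 0.0856
```

Run:
```python
from h import *
st()
im=grab_frame('side'); save('h_side.png',im,(230,170,380,270),5)
```

```text
t 7.35 p [ 0.516  -0.0327  0.0096] reader-p mm [-118.9  -20.3    9.6] Freader [-8.2  1.   0.7] w 0.0856
tool axes in reader (rows x,y,z): [[-0.003, -0.001, -1.0], [-0.004, 1.0, -0.001], [1.0, 0.004, -0.003]] q [ 0.4   0.81 -0.62  1.99  0.82  0.61  0.9 ]
```

View pics/h_side.png

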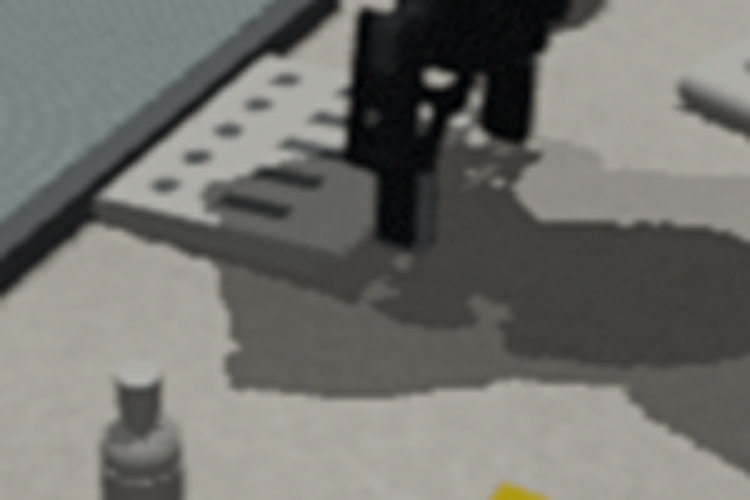

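>>> jog_arm([
  [-3,0,1.7,0,-0.003,0],
  [-3,0,1.8,0,-0.003,0],
])

```text
clock: 7.6
position: [0.5168, -0.0326, 0.015]
tool_rot: [-2.476, 1.568, -2.363]
force: [-8.4, 0.0, 0.5]
grip_width: 0.0849
```

>>> jog_arm([
  [-4,0,2.0,0,-0.003,0],
  [-4,0,2.1,0,-0.003,0],
])

```text
clock: 7.8
position: [0.5182, -0.0324, 0.0223]
tool_rot: [-2.147, 1.568, -2.034]
force: [-8.1, -0.2, 1.5]
grip_width: 0.0852
```

>>> jog_arm([
  [-4,0,2.3,0,-0.003,0],
  [-4,0,2.5,0,-0.003,0],
])

```text
clock: 8.0
position: [0.5201, -0.0322, 0.0298]
tool_rot: [-1.889, 1.568, -1.775]
force: [-9.4, -0.3, 2.6]
grip_width: 0.0851
```

Run:
```python
from h import *
st()
im=grab_frame('side'); save('i_side.png',im,(230,170,380,270),5)
```

```text
t 8.0 p [ 0.5201 -0.0322  0.0298] reader-p mm [-114.8  -20.4   29.8] Freader [-9.4  0.7  2.6] w 0.0851
tool axes in reader (rows x,y,z): [[-0.001, -0.003, -1.0], [-0.005, 1.0, -0.003], [1.0, 0.005, -0.001]] q [ 0.42  0.78 -0.65  1.98  0.79  0.65  0.93]
```

View pics/i_side.png

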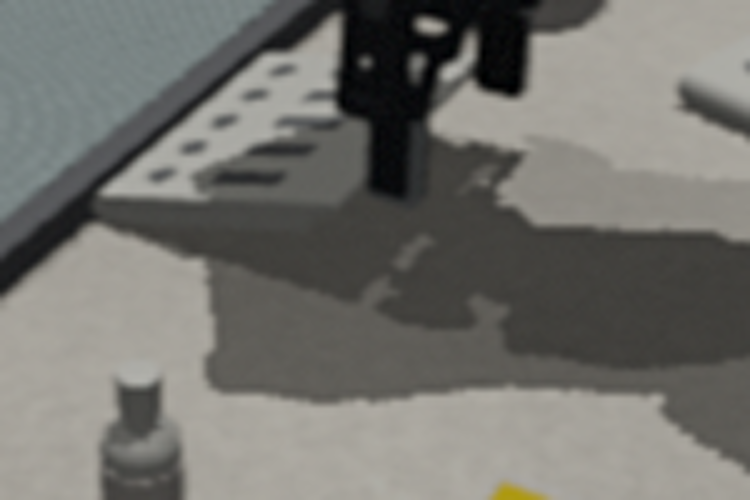

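>>> jog_arm([
  [-4.8,0,2.3,0,-0.002,0],
  [-4.8,0,2.4,0,-0.002,0],
])

```text
clock: 8.25
position: [0.5236, -0.0318, 0.0396]
tool_rot: [-1.463, 1.567, -1.349]
force: [-5.0, 0.1, 0.9]
grip_width: 0.0851
```

>>> jog_arm([
  [-4.8,0,2.5,0,-0.002,0],
  [-4.8,0,2.8,0,-0.002,0],
])

```text
clock: 8.45
position: [0.5286, -0.0313, 0.0498]
tool_rot: [-0.808, 1.566, -0.694]
force: [-3.3, -0.2, 2.0]
grip_width: 0.0852
```

Run:
```python
from h import *
st()
im=grab_frame('side'); save('j_side.png',im,(230,150,380,260),5)
```

```text
t 8.45 p [ 0.5286 -0.0313  0.0498] reader-p mm [-106.2  -20.4   49.8] Freader [-3.3  0.2  2. ] w 0.0852
tool axes in reader (rows x,y,z): [[0.003, -0.004, -1.0], [-0.005, 1.0, -0.004], [1.0, 0.005, 0.003]] q [ 0.44  0.76 -0.68  1.96  0.75  0.69  0.97]
```

View pics/j_side.png

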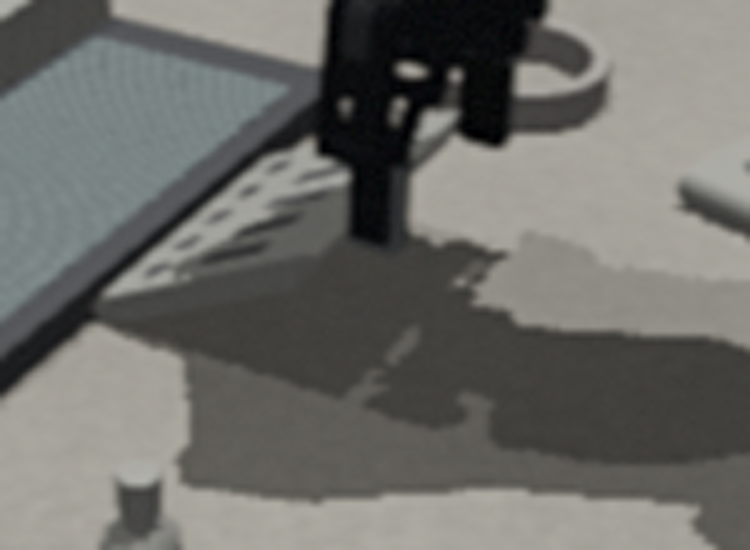

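>>> jog_arm([
  [-4.6,0,3.2,0.001,0,0.001],
  [-4.5,0,3.4,0.001,0,0.001],
  [-4.4,0,3.6,0.001,0,0.001],
])

```text
clock: 8.8
position: [0.5387, -0.0301, 0.0646]
tool_rot: [-0.375, 1.568, -0.264]
force: [-3.6, -0.7, 3.0]
grip_width: 0.0852
```

>>> jog_arm([
  [-4.2,0,3.8,0.001,0,0.001],
  [-4,0,4,0.001,0,0.001],
  [-3.8,0,4.1,0.001,0,0.001],
])

```text
clock: 9.1
position: [0.5516, -0.0286, 0.0778]
tool_rot: [0.549, 1.567, 0.657]
force: [-1.4, -0.3, 1.9]
grip_width: 0.0854
```

Run:
```python
from h import *
st()
im=grab_frame('side'); save('k_side.png',im,(230,140,380,250),5)
```

```text
t 9.1 p [ 0.5516 -0.0286  0.0778] reader-p mm [-83.1 -20.2  77.8] Freader [-1.4 -0.1  1.9] w 0.0854
tool axes in reader (rows x,y,z): [[0.004, 0.002, -1.0], [0.001, 1.0, 0.002], [1.0, -0.001, 0.004]] q [ 0.45  0.74 -0.72  1.89  0.69  0.77  1.02]
```

View pics/k_side.png

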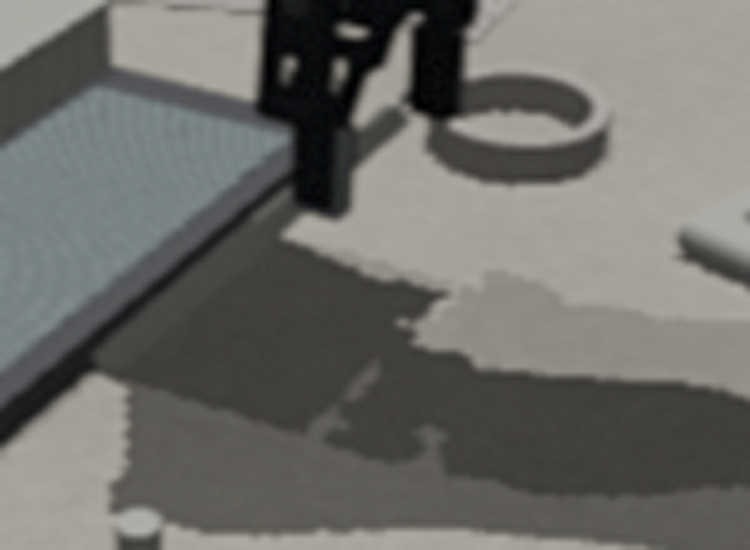

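>>> jog_arm([
  [-3.5,0,4.4,0,0,0],
  [-3.3,0,4.6,0,0,0],
  [-3,0,4.8,0,0,0],
  [-2.7,0,5,0,0,0],
])

```text
clock: 9.55
position: [0.5732, -0.0263, 0.092]
tool_rot: [0.409, 1.564, 0.517]
force: [-0.8, 0.6, -0.6]
grip_width: 0.0852
```

>>> jog_arm([
  [-2.4,0,5.2,0,0,0],
  [-2.1,0,5.3,0,0,0],
  [-1.9,0,5.4,0,0,0],
])

```text
clock: 9.85
position: [0.5906, -0.0244, 0.0991]
tool_rot: [0.397, 1.564, 0.505]
force: [-1.0, -0.1, 0.5]
grip_width: 0.0855
```

Run:
```python
from h import *
st()
im=grab_frame('side'); save('l_side.png',im,(200,120,350,230),5)
im=grab_frame('wrist'); save('l_wrist.png',im)
```

```text
t 9.85 p [ 0.5906 -0.0244  0.0991] reader-p mm [-43.8 -20.3  99.1] Freader [-1.   0.   0.5] w 0.0855
tool axes in reader (rows x,y,z): [[0.006, 0.003, -1.0], [0.001, 1.0, 0.003], [1.0, -0.001, 0.006]] q [ 0.44  0.76 -0.74  1.78  0.65  0.86  1.07]
```

View pics/l_side.png

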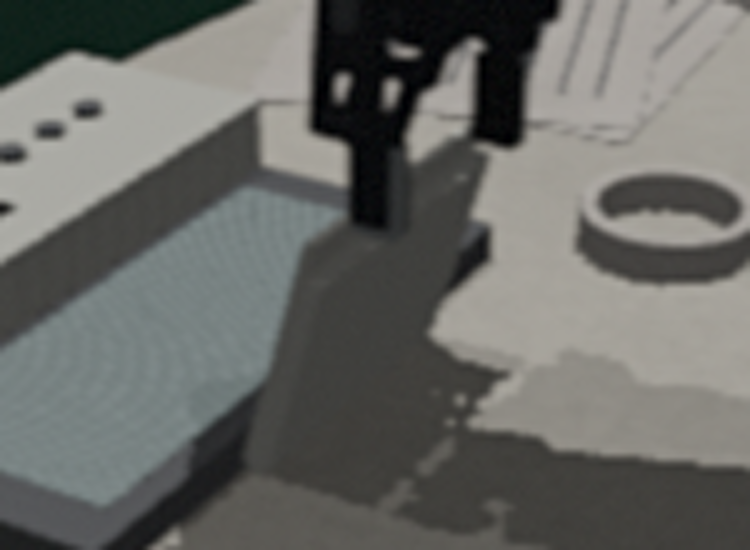

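View pics/l_wrist.png

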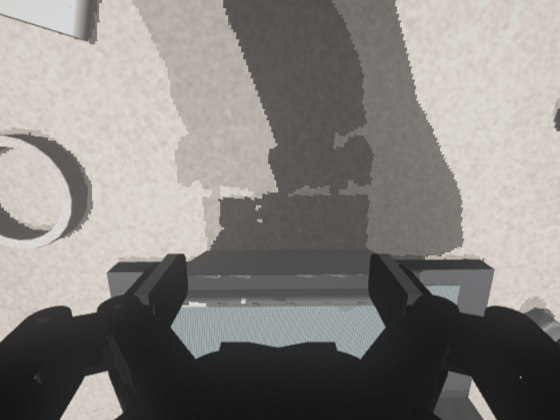

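>>> jog_arm([
  [-1,0,5.2,0,0.001,0],
  [-0.8,0,5.2,0,0.001,0],
  [-0.5,0,5.2,0,0.001,0],
])

```text
clock: 10.25
position: [0.6068, -0.0227, 0.1015]
tool_rot: [0.738, 1.567, 0.846]
force: [-0.3, -0.7, -0.4]
grip_width: 0.0856
```

>>> jog_arm([
  [-0.3,0,4.5,0,0.001,0],
  [0,0,4,0,0.001,0],
  [0,0,3,0,0.001,0],
])

```text
clock: 10.55
position: [0.6196, -0.0212, 0.1018]
tool_rot: [1.668, 1.568, 1.776]
force: [-1.0, 0.4, -0.7]
grip_width: 0.0856
```

Run:
```python
from h import *
st()
im=grab_frame('side'); save('m_side.png',im,(200,110,350,220),5)
```

```text
t 10.55 p [ 0.6196 -0.0212  0.1018] reader-p mm [-14.6 -20.3 101.8] Freader [-0.9  0.5 -0.7] w 0.0856
tool axes in reader (rows x,y,z): [[-0.0, 0.003, -1.0], [0.001, 1.0, 0.003], [1.0, -0.001, -0.0]] q [ 0.42  0.79 -0.74  1.69  0.65  0.92  1.1 ]
```

View pics/m_side.png

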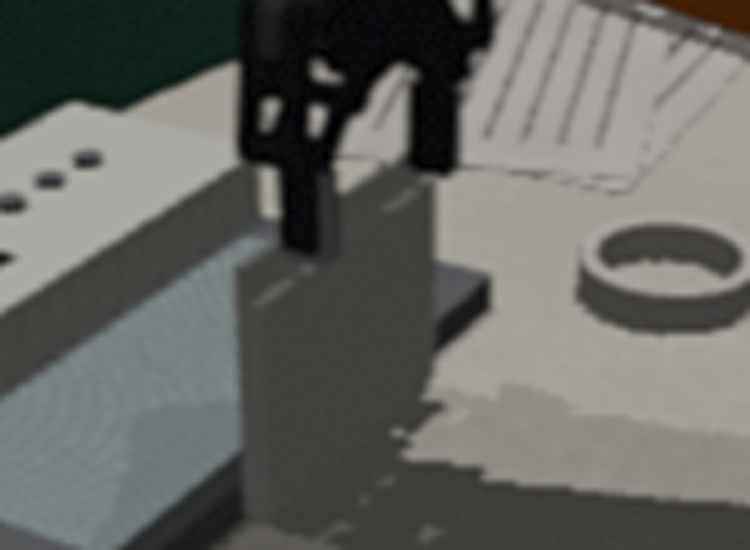

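>>> jog_arm([
  [0,0,2.5,0,0,0],
  [0,0,2.5,0,0,0],
  [0,0,2.5,0,0,0],
])

```text
clock: 10.9
position: [0.6277, -0.0203, 0.1016]
tool_rot: [1.758, 1.568, 1.866]
force: [0.6, -0.4, -0.1]
grip_width: 0.0852
```

>>> jog_arm([
  [0,0,2.5,0,0,0],
  [0,0,2.5,0,0,0],
])

```text
clock: 11.1
position: [0.633, -0.0198, 0.1017]
tool_rot: [1.755, 1.568, 1.863]
force: [0.0, 0.0, -0.3]
grip_width: 0.0854
```

Run:
```python
from h import *
st()
im=grab_frame('side'); save('n_side.png',im,(200,110,350,220),5)
```

```text
t 11.1 p [ 0.633  -0.0198  0.1017] reader-p mm [ -1.2 -20.3 101.7] Freader [ 0.   0.  -0.3] w 0.0854
tool axes in reader (rows x,y,z): [[-0.001, 0.003, -1.0], [0.001, 1.0, 0.003], [1.0, -0.001, -0.001]] q [ 0.41  0.81 -0.74  1.66  0.64  0.94  1.11]
```

View pics/n_side.png

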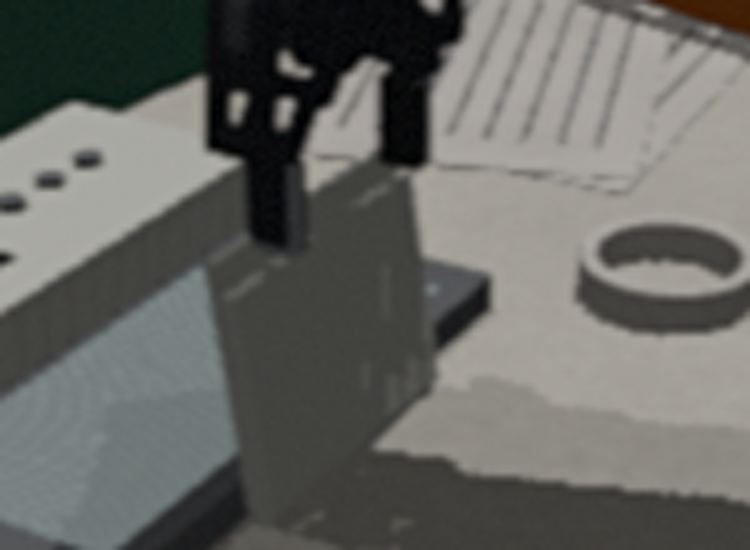

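>>> jog_arm([
  [0,0,2,0,0,0],
  [0,0,2,0,0,0],
])

```text
clock: 11.35
position: [0.6375, -0.0193, 0.1017]
tool_rot: [1.706, 1.568, 1.813]
force: [0.6, -1.1, -0.6]
grip_width: 0.0852
```

>>> jog_arm([
  [0,0,2,0,0,0],
  [0,0,1,0,0,0],
])

```text
clock: 11.55
position: [0.6409, -0.0189, 0.1017]
tool_rot: [1.65, 1.568, 1.758]
force: [0.4, 0.0, -0.2]
grip_width: 0.0856
```

Run:
```python
from h import *
st()
im=grab_frame('side'); save('o_side.png',im,(190,110,350,220),5)
```

```text
t 11.55 p [ 0.6409 -0.0189  0.1017] reader-p mm [  6.8 -20.3 101.7] Freader [ 0.4 -0.  -0.2] w 0.0856
tool axes in reader (rows x,y,z): [[-0.0, 0.003, -1.0], [0.001, 1.0, 0.003], [1.0, -0.001, -0.0]] q [ 0.4   0.82 -0.74  1.63  0.64  0.95  1.11]
```

View pics/o_side.png

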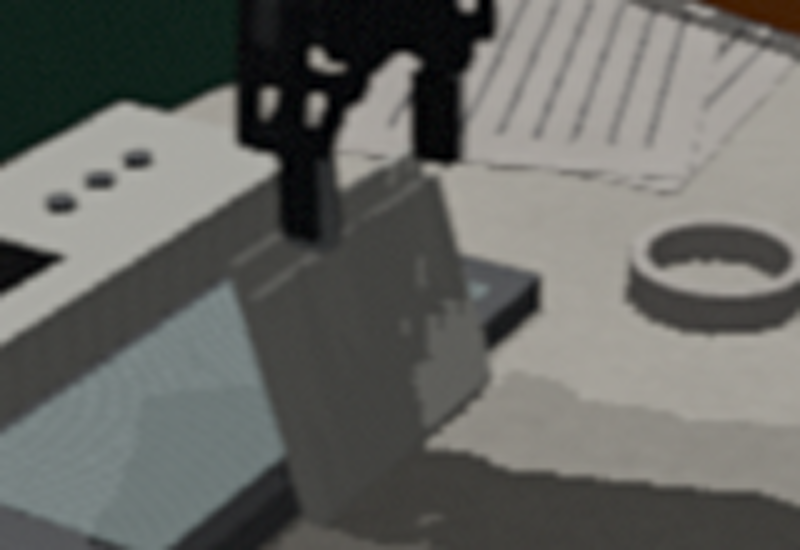

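>>> jog_arm([
  [0,0,2,0,0,0],
  [0,0,2,0,0,0],
])

```text
clock: 11.8
position: [0.6451, -0.0185, 0.1017]
tool_rot: [1.703, 1.568, 1.811]
force: [-0.1, -0.8, -0.6]
grip_width: 0.0851
```

Run:
```python
from h import *
st()
im=grab_frame('side'); save('p_side.png',im,(190,110,350,220),5)
```

```text
t 11.8 p [ 0.6451 -0.0185  0.1017] reader-p mm [ 10.9 -20.3 101.7] Freader [-0.2 -0.7 -0.6] w 0.0851
tool axes in reader (rows x,y,z): [[-0.0, 0.003, -1.0], [0.001, 1.0, 0.003], [1.0, -0.001, -0.0]] q [ 0.4   0.82 -0.73  1.62  0.64  0.95  1.12]
```

View pics/p_side.png

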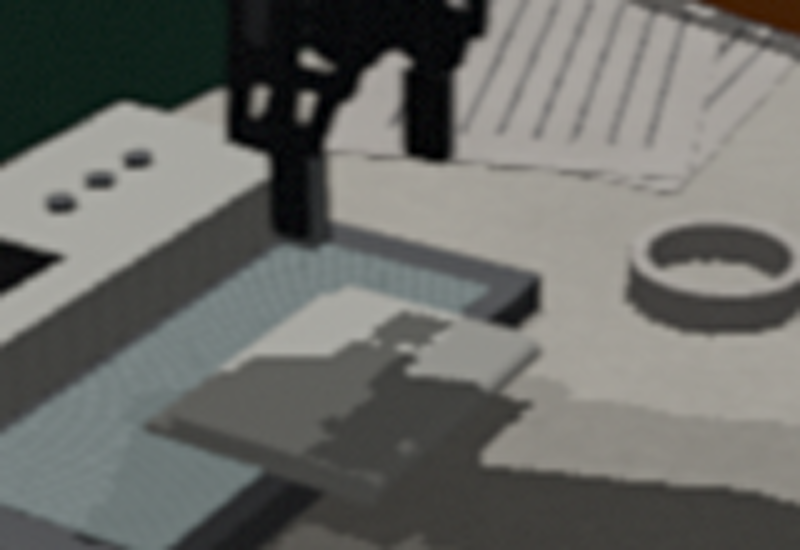

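>>> jog_arm([
  [0,0,-20,0,0,0],
  [0,0,-25,0,0,0],
  [0,0,-25,0,0,0],
  [0,0,-25,0,0,0],
  [0,0,-25,0,0,0],
])

```text
clock: 12.35
position: [0.5243, -0.0305, 0.1012]
tool_rot: [1.226, 1.566, 1.334]
force: [0.9, -0.2, 0.2]
grip_width: 0.0854
```

Run:
```python
from h import *
st()
im=grab_frame('side'); save('q_side.png',im,(190,110,370,250),4.4)
im=grab_frame('top'); save('q_top.png',im,(220,110,420,280),3.5)
im=grab_frame('wrist'); save('q_wrist.png',im)
```

```text
t 12.35 p [ 0.5243 -0.0305  0.1012] reader-p mm [-110.5  -19.1  101.2] Freader [ 0.8 -0.3  0.2] w 0.0854
tool axes in reader (rows x,y,z): [[0.002, 0.005, -1.0], [0.001, 1.0, 0.005], [1.0, -0.001, 0.002]] q [ 0.49  0.68 -0.76  1.95  0.65  0.78  1.04]
```

View pics/q_side.png

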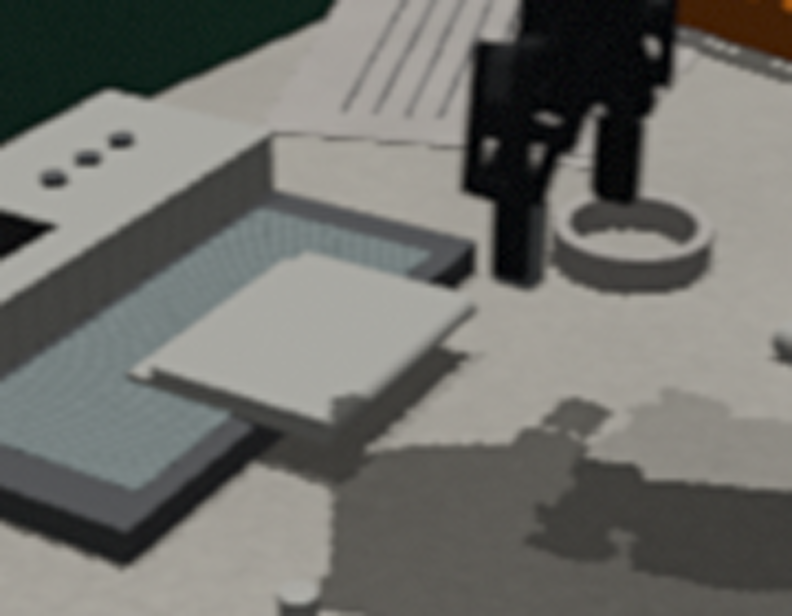

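View pics/q_top.png

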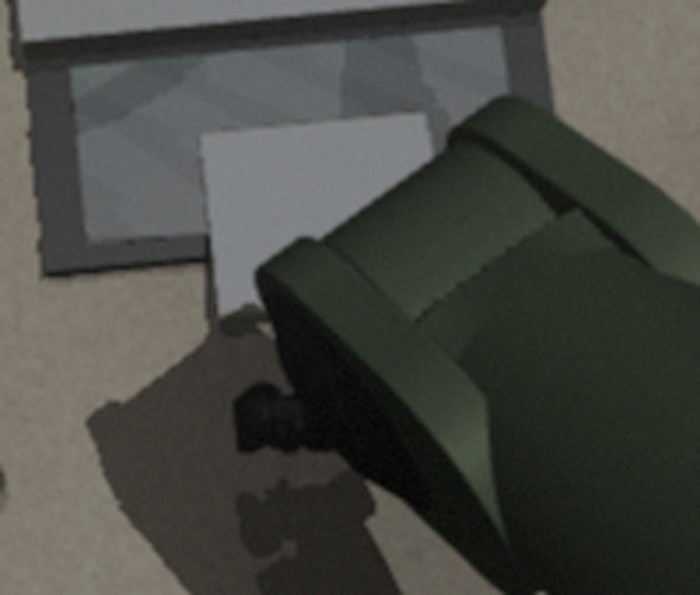

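View pics/q_wrist.png

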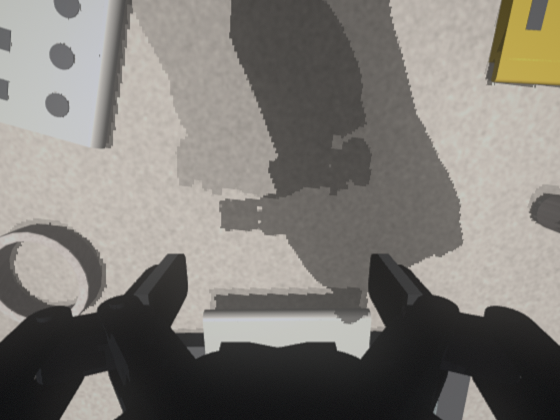

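Run:
```python
from h import *
c=lambda L:np.array(L)/3.5+np.array([220,110])
r=lambda X:((X-ORG)@RR*1e3).round(1)
print(r(back('top',c([(202,135),(430,113)]),0.028)))
c=lambda L:np.array(L)/4.4+np.array([190,110])
print('side lip corners, round corner', r(back('side',c([(133,372),(303,252)]),0.030)), r(back('side',c([(475,305),(325,432)]),0.026)), r(back('side',c([(475,305),(325,432)]),0.018)))
P=pose('wrist')
print('wrist rounded edge',r(back('wrist',[(205,311),(369,311)],0.030,P)),r(back('wrist',[(205,311),(369,311)],0.022,P)))
for th in (0,5,8,12):pass
```

```text
[[ 67.9  51.   28. ]
 [ 68.6 -79.4  28. ]]
side lip corners, round corner [[ 58.3  63.8  30. ]
 [ 56.9 -72.7  30. ]] [[-38.8 -74.3  26. ]
 [-37.6  57.3  26. ]] [[-32.  -87.4  18. ]
 [-30.8  46.6  18. ]]
wrist rounded edge [[-38.7 -73.9  30. ]
 [-38.1  51.2  30. ]] [[-33.2 -76.1  22. ]
 [-32.5  54.   22. ]]
```

>>> jog_arm([
  [15,1.5,0,0,0,-0.001],
  [15,1.5,0,0,0,-0.001],
  [15,1.5,0,0,0,-0.001],
  [15,1.5,0,0,0,-0.001],
  [12,0.5,0,0,0,0],
  [8,0,0,0,0,0],
  [1,0,0,0,0,0],
])

```text
clock: 13.2
position: [0.5252, -0.0224, 0.0119]
tool_rot: [1.106, 1.57, 1.215]
force: [0.1, -0.6, 0.1]
grip_width: 0.0852
```

Run:
```python
from h import *
need([-55,-13,20.5])
im=grab_frame('side'); save('r_side.png',im,(200,130,370,250),4.6)
```

```text
t 13.2 p [ 0.5252 -0.0224  0.0119] reader-p mm [-108.7  -11.2   11.9] Freader [ 0.  -0.6  0.1] w 0.0852
tool axes in reader (rows x,y,z): [[0.0, 0.001, -1.0], [0.0, 1.0, 0.001], [1.0, -0.0, 0.0]] q [ 0.38  0.81 -0.63  1.97  0.81  0.63  0.89]
shift tool mm [-8.6 -1.8 53.7] rotvec [-0.     0.    -0.001]
```

View pics/r_side.png

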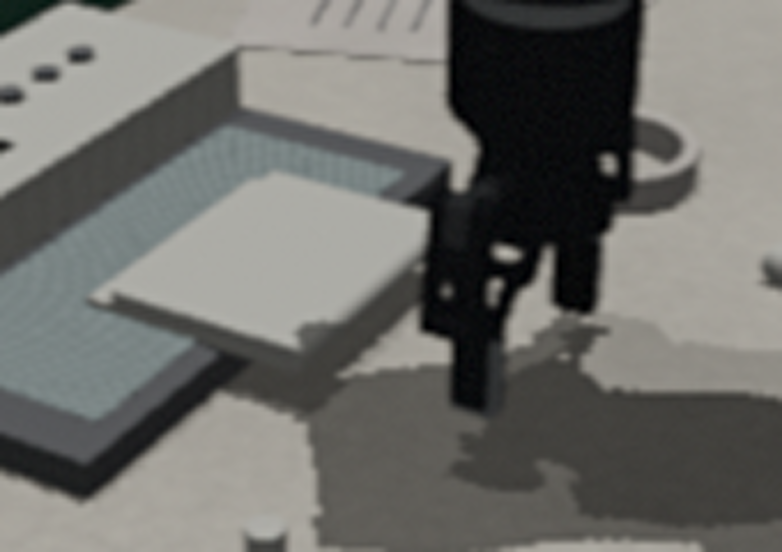

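>>> jog_arm([
  [-4,-1,2,0,0,0],
  [-3,-0.5,4,0,0,0],
  [-1,0,8,0,0,0],
  [0,0,10,0,0,0],
  [0,0,10,0,0,0],
  [0,0,6,0,0,0],
  [0,0,3,0,0,0],
  [0,0,0,0,0,0],
])

```text
clock: 14.05
position: [0.5742, -0.0194, 0.0233]
tool_rot: [0.1, 1.566, 0.207]
force: [-0.3, -0.0, -0.5]
grip_width: 0.0852
```

Run:
```python
from h import *
need([-55,-13,20.5])
im=grab_frame('side'); save('s_side.png',im,(220,150,340,240),6.5)
```

```text
t 14.05 p [ 0.5742 -0.0194  0.0233] reader-p mm [-59.6 -13.5  23.3] Freader [-0.3  0.  -0.5] w 0.0852
tool axes in reader (rows x,y,z): [[0.005, 0.0, -1.0], [0.002, 1.0, 0.0], [1.0, -0.002, 0.005]] q [ 0.38  0.84 -0.66  1.85  0.77  0.72  0.96]
shift tool mm [2.8 0.5 4.6] rotvec [-0.002  0.005 -0.   ]
```

View pics/s_side.png

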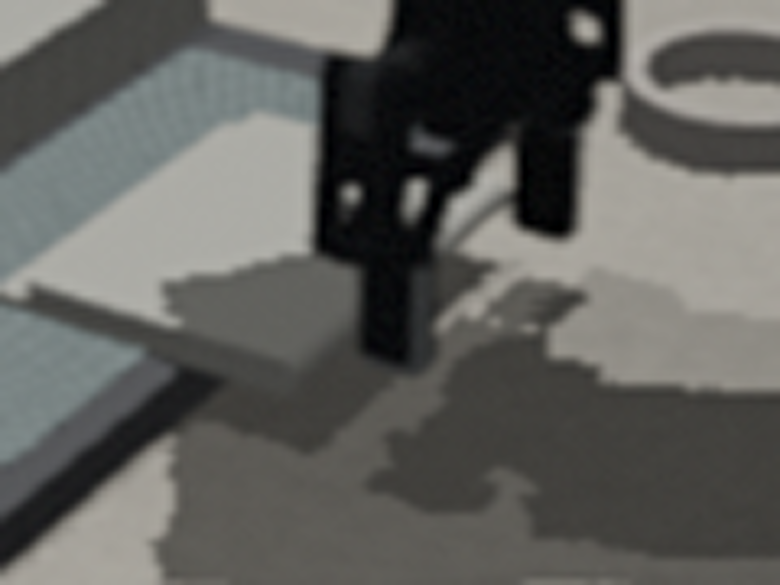

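>>> jog_arm([
  [2,0.3,0,-0.002,0.003,0],
  [0.5,0,3,0,0.002,0],
  [0,0,4,0,0,0],
  [0,0,4,0,0,0],
])

```text
clock: 14.5
position: [0.5844, -0.0181, 0.0203]
tool_rot: [3.108, 1.568, -3.065]
force: [0.7, -0.3, 0.5]
grip_width: 0.0856
```

>>> jog_arm([
  [0,0,4,0,0,0],
  [0,0,4,0,0,0],
  [0,0,4,0,0,0],
])

```text
clock: 14.8
position: [0.5974, -0.0167, 0.0202]
tool_rot: [3.126, 1.568, -3.047]
force: [-1.0, -0.1, 0.2]
grip_width: 0.0855
```

Run:
```python
from h import *
need([5,-13,20.5])
im=grab_frame('side'); save('t_side.png',im,(200,140,340,240),5.6)
```

```text
t 14.8 p [ 0.5974 -0.0167  0.0202] reader-p mm [-36.3 -13.3  20.2] Freader [-1.  -0.   0.2] w 0.0855
tool axes in reader (rows x,y,z): [[-0.003, 0.0, -1.0], [-0.001, 1.0, 0.0], [1.0, 0.001, -0.003]] q [ 0.37  0.88 -0.66  1.78  0.75  0.76  0.99]
shift tool mm [-0.4  0.2 41.3] rotvec [ 0.001 -0.003 -0.   ]
```

View pics/t_side.png

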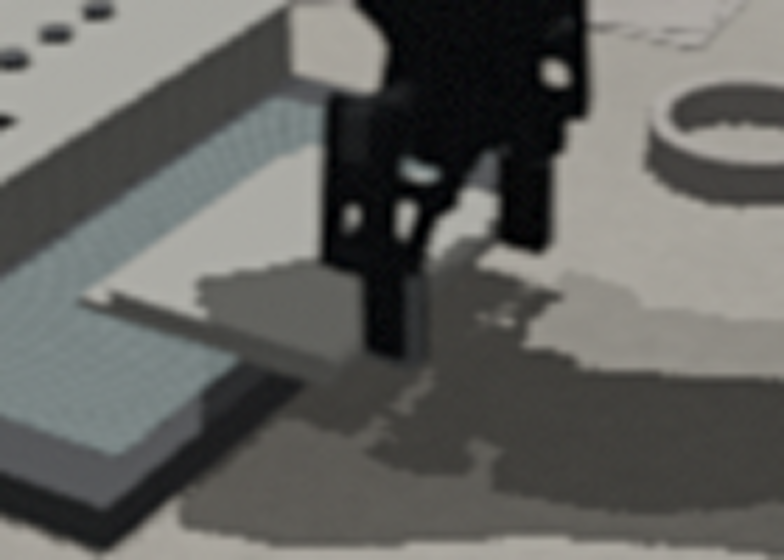

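>>> jog_arm([
  [-0.4,0,4,0,-0.001,0],
  [0,0,4,0,-0.001,0],
  [0,0,4,0,0,0],
  [0,0,4,0,0,0],
])

```text
clock: 15.25
position: [0.6149, -0.0147, 0.0207]
tool_rot: [2.638, 1.571, 2.748]
force: [-0.8, -0.8, 0.1]
grip_width: 0.0852
```

>>> jog_arm([
  [0,0,4,0,0,0],
  [0,0,4,0,0,0],
  [0,0,4,0,0,0],
])

```text
clock: 15.55
position: [0.6279, -0.0133, 0.0206]
tool_rot: [2.91, 1.571, 3.02]
force: [-1.2, -0.3, 1.2]
grip_width: 0.0854
```

Run:
```python
from h import *
need([5,-13,20.5])
im=grab_frame('side'); save('u_side.png',im,(180,130,320,230),5.6)
im=grab_frame('top'); save('u_top.png',im,(220,90,400,240),4)
```

```text
t 15.55 p [ 0.6279 -0.0133  0.0206] reader-p mm [ -5.6 -13.3  20.6] Freader [-1.3 -0.1  1.2] w 0.0854
tool axes in reader (rows x,y,z): [[-0.0, 0.0, -1.0], [-0.001, 1.0, 0.0], [1.0, 0.001, -0.0]] q [ 0.36  0.91 -0.67  1.69  0.74  0.81  1.02]
shift tool mm [ 0.1  0.3 10.6] rotvec [ 0.001 -0.    -0.   ]
```

View pics/u_side.png

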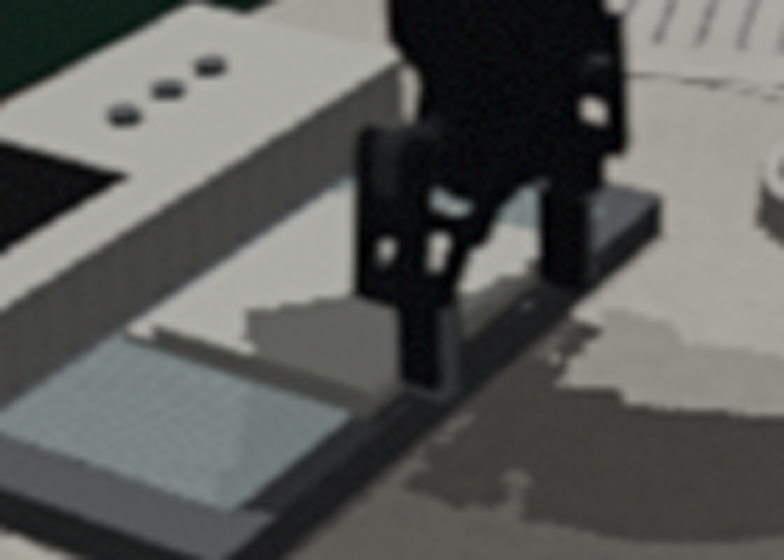

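View pics/u_top.png

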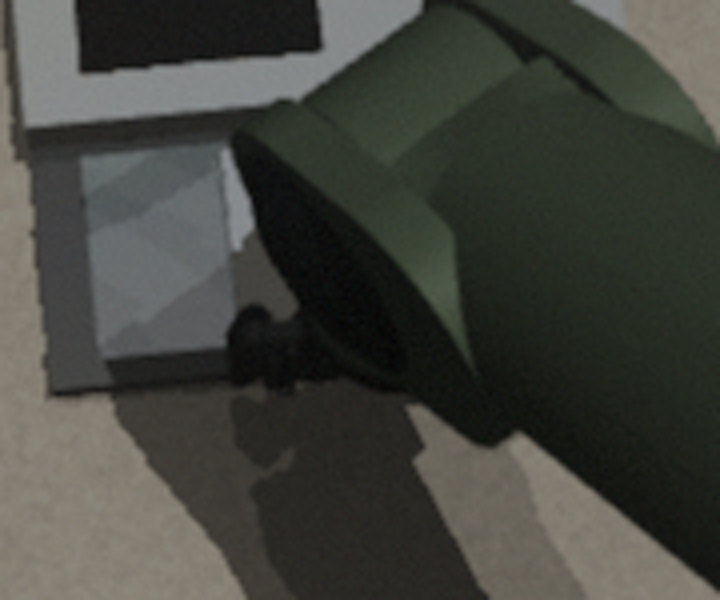

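Nearly home; the last 10 mm in fine steps, watching the force.

>>> jog_arm([
  [0,0,3,0,0,0],
  [0,0,2,0,0,0],
  [0,0,1.5,0,0,0],
])

```text
clock: 15.95
position: [0.6347, -0.0125, 0.0206]
tool_rot: [2.608, 1.571, 2.718]
force: [-1.8, 0.2, 0.1]
grip_width: 0.0856
```

>>> jog_arm([
  [0,0,1,0,0,0],
  [0,0,0.8,0,0,0],
])

```text
clock: 16.15
position: [0.6367, -0.0123, 0.0206]
tool_rot: [2.759, 1.57, 2.869]
force: [-1.0, -0.2, 0.1]
grip_width: 0.0851
```

>>> jog_arm([
  [0,0,0.8,0,0,0],
])

```text
clock: 16.25
position: [0.6375, -0.0122, 0.0206]
tool_rot: [2.806, 1.57, 2.917]
force: [-0.5, 0.2, 0.7]
grip_width: 0.0854
```

>>> jog_arm([
  [0,0,0.8,0,0,0],
])

```text
clock: 16.35
position: [0.6383, -0.0122, 0.0206]
tool_rot: [2.954, 1.57, 3.064]
force: [-0.9, -0.6, 0.5]
grip_width: 0.0853
```

Run:
```python
from h import *
need([5,-13,20.5])
```

```text
t 16.35 p [ 0.6383 -0.0122  0.0206] reader-p mm [  4.9 -13.3  20.6] Freader [-1.  -0.5  0.5] w 0.0853
tool axes in reader (rows x,y,z): [[-0.0, 0.0, -1.0], [-0.001, 1.0, 0.0], [1.0, 0.001, -0.0]] q [ 0.35  0.92 -0.67  1.66  0.73  0.83  1.04]
shift tool mm [0.1 0.3 0.1] rotvec [ 0.001 -0.    -0.   ]
```

>>> jog_arm([
  [0,0,0.7,0,0,0],
])

```text
clock: 16.45
position: [0.6389, -0.0121, 0.0205]
tool_rot: [3.083, 1.57, -3.09]
force: [-3.1, -1.7, 0.5]
grip_width: 0.0853
```

>>> jog_arm([
  [0,0,0.7,0,0,0],
])

```text
clock: 16.55
position: [0.6392, -0.0122, 0.0204]
tool_rot: [-2.985, 1.569, -2.875]
force: [-6.6, -1.2, 3.0]
grip_width: 0.0853
```

>>> jog_arm([
  [0,0,0.7,0,0,0],
])

```text
clock: 16.65
position: [0.6392, -0.0122, 0.0203]
tool_rot: [-2.986, 1.567, -2.876]
force: [-7.5, -1.3, 6.2]
grip_width: 0.0852
```

>>> jog_arm([
  [0,0,0.7,0,0,0],
])

```text
clock: 16.75
position: [0.6392, -0.0122, 0.0204]
tool_rot: [-2.97, 1.566, -2.86]
force: [-7.8, -1.1, 6.6]
grip_width: 0.0852
```

>>> jog_arm([
  [0,0,-2,0,0,0],
  [0,0,-5,0,0,0],
  [0,0,-15,0,0,0],
  [0,0,-25,0,0,0],
  [-10,0,-30,0,0,0],
  [-25,0,-30,0,0,0],
  [-30,0,-30,0,0,0],
  [-30,-20,-30,0,0,0],
  [-10,-40,-10,0,0,0],
  [0,-40,0,0,0,0],
  [0,-40,0,0,0,0],
  [0,-40,0,0,0,0],
  [0,-20,0,0,0,0],
  [0,0,0,0,0,0],
])

```text
clock: 18.15
position: [0.4769, -0.2384, 0.1305]
tool_rot: [-1.48, 1.566, -1.368]
force: [-0.1, -0.1, -0.1]
grip_width: 0.0856
```

Run:
```python
from h import *
st()
im=grab_frame('side'); save('v_side.png',im,(120,120,370,280),3.1)
im=grab_frame('top'); save('v_top.png',im,(190,50,450,280),3)
```

```text
t 18.15 p [ 0.4769 -0.2384  0.1305] reader-p mm [-180.2 -220.6  130.5] Freader [-0.1 -0.1 -0.1] w 0.0856
tool axes in reader (rows x,y,z): [[0.0, -0.005, -1.0], [-0.003, 1.0, -0.005], [1.0, 0.003, 0.0]] q [ 0.91  0.64 -0.79  1.91  0.61  0.84  1.48]
```

View pics/v_side.png

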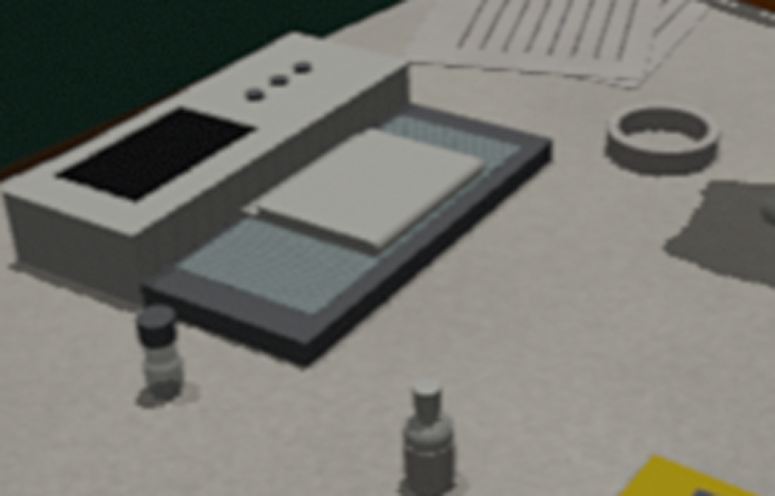

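View pics/v_top.png

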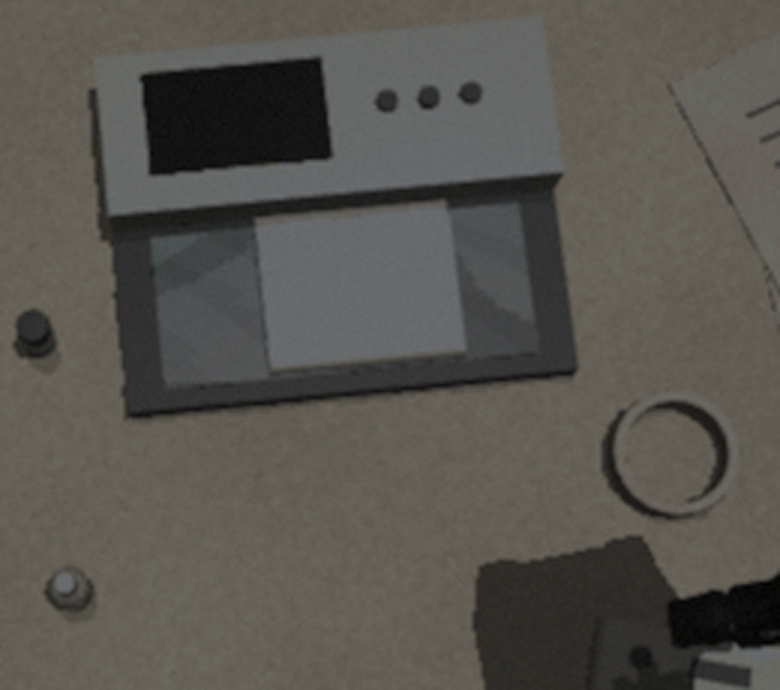

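Run:
```python
from h import *
for c,crop,k in (('top',(220,90,400,200),4.4),('side',(160,130,310,250),5)):
    im=cv2.resize(grab_frame(c)[crop[1]:crop[3],crop[0]:crop[2]],None,fx=k,fy=k,interpolation=cv2.INTER_CUBIC)
    im=np.clip(im.astype(float)*1.6,0,255).astype(np.uint8)
    def L(pts,col):
        q=(proj(c,ORG+np.array(pts)/1e3@RR.T)-crop[:2]+.5)*k
        cv2.polylines(im,[q.round().astype(int)],True,col,1)
    L([[0,150,18],[0,-150,18],[125,-150,18],[125,150,18]],(255,0,0))
    L([[125,150,52],[125,-150,52]],(255,0,0))
    y=-12.5
    L([[125,y+65,23],[125,y-65,23],[111,y-65,23],[111,y+65,23]],(0,255,0))
    L([[111,y+65,30],[111,y-65,30],[21,y-65,30],[21,y+65,30]],(0,255,255))
    L([[15,y+65,24],[15,y-65,24]],(255,255,0))
    save(f'w_{c}.png',im)
```

```text
(no output)
```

View pics/w_top.png

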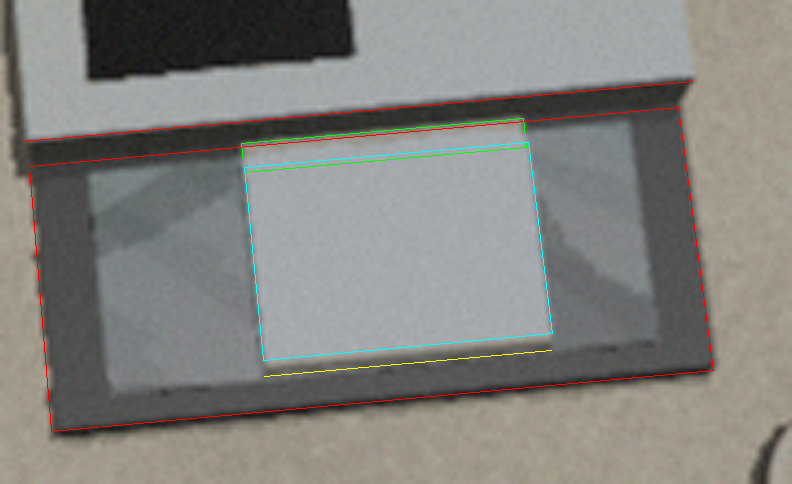

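View pics/w_side.png

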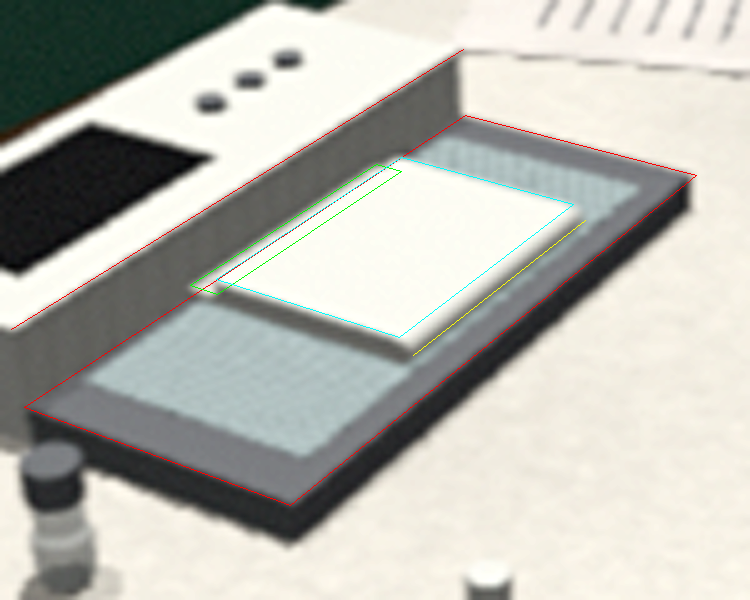

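Run:
```python
from h import *
st()
grab_frame('top')
for n in ['dropper','tape','vial']: print(n,[np.round(x['location']).tolist() for x in nets.pinpoint('top',n)[:1]])
print(bot.job_done())
```

```text
t 18.35 p [ 0.4774 -0.2343  0.1307] reader-p mm [-179.3 -216.5  130.7] Freader [-0.2  0.4 -0.3] w 0.0857
tool axes in reader (rows x,y,z): [[0.0, -0.004, -1.0], [-0.009, 1.0, -0.004], [1.0, 0.009, 0.0]] q [ 0.91  0.64 -0.79  1.92  0.61  0.84  1.48]
dropper [[306.0, 182.0]]
tape [[207.0, 165.0]]
vial [[204.0, 166.0]]
the job is handed in; nothing more can be done
None
```

The plate now lies wells down on the glass, flat and square against the housing, and I handed the job in at about 18.5 s of the 72 s allowed. I pushed it flush to the reader's front and raised its lip to vertical under a light squeeze. I then tipped it over onto the glass and slid it home with the open fingers.

- **Forces:** The wrist readings while squeezing on the front ran about 3 to 9 N. The lift began at about 5 to 6 N and eased to about 1 to 5 N once the plate was well up, so parts of it were below the suggested 7 to 10 N. The final push against the housing read about 8 N horizontally and 6–7 N vertically.
- **Tipping:** The plate fell the last part onto the glass by its own weight. I did not measure that impact.
- **Final position:** An outline of the plate at its home position, drawn on the top and side pictures, matched to about a pixel, roughly 2 mm. The plate shows no slant. The gripper was clear, with the force near zero.
- **Bystanders:** In the last pictures the dropper, vial and tape looked in their original places.
- **Check that disagreed:** The network's final locations for the dropper (306,182) and tape (207,165) were wrong. The dropper point falls on the plate, and the tape point lies beside the vial's point (204,166). I relied on the pictures instead, and only the vial's location matched its start.

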